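# Build up the guide-roller post on the harness test board

## Robot

A 6-joint arm with a two-finger parallel gripper is mounted at the origin on the work surface. World frame = base frame: x ahead of the robot, y to its left, z up, the work surface at z = 0. Lengths are in m, angles in rad, forces in N, time in s.
With the tool pointing down it reaches from about 0.3 to 0.875 m from the base axis. Payload 6.4 kg.
Tool frame: the origin (TCP) lies midway between the tips of the shut fingers; the grasp point (between the pads) lies 19 mm behind it; x points along the fingers, y is the direction in which the jaws open and shut, and the axes are right-handed (so a half turn about x gives the same grasp; the last joint's range is limited). The gripper opens to 85 mm and grips with 20 to 120 N. Pads are 22 mm wide; open, the fingers measure 114 mm over their backs; the gripper's body (76 mm by 85 mm) begins 54 mm behind the grasp point. The pads swing forward as they close: fully open they stand 13 mm farther back than shut.
Start: joints at [-1.447, 0.181, 1.607, -0, 1.354, -0.206], TCP at [0.186, -0.544, 0.231] pointing down, gripper open.
Joint ranges: [-2.99, 2.99], [-0.89, 2.07], [0.3, 2.58], [-1.14, 4.28], [0, 2.63], [-3.12, 3.12]. Speed limits (rad/s): [2.57, 2.57, 3.01, 3.14, 3.14, 3.14].

## Interface

Orientations are given as a unit quaternion [w, x, y, z].
In Python, from bench import ctrl gives the robot as it stands.
- The arm moves only by the tool servo_tool, never from a script. Its argument "targets" is a list of rows, each a list of 7 numbers: the turn, a rotation vector about the tool's x, y, z in rad, then the shift along the tool's x, y, z in mm, then the opening, from -1 (shut) to 1 (fully open). A call has exactly 8 rows; each row is the pose to reach, as a shift and turn from the pose measured when the call began, along the tool's axes at that moment; what a row does not reach only later rows make up. A row lasts 1/8 s, in which the tool goes at most 62.5 mm and 10.7 degrees, less where a joint would pass 70% of its speed; a pose out of reach is approached as far as the arm can. A call with a gripper value outside its range is refused whole. The fingers move at their own pace and stop on an object; the grip force is fixed at half the most. Time passes only in rows, so rows that repeat a pose let the fingers close, or fill a call up. It gives the time, the measured TCP pose, the force and the opening at its end, in the units of the state.
- ctrl.get_obs(): the state, without advancing time (a new reading comes with each control period).
- ctrl.camera(name): name is "side" or "top"; returns a dict with "pixels" (420x560x3 uint8, blue, green, red), "intrinsics" (3x3 intrinsics, pixels), "D" ([k1, k2, p1, p2, k3] as OpenCV has them; the pictures are not rectified), "R" (3x3) and "t" (3): a world point X has camera coordinates R X + t. Camera axes: x right, y down, z forward; pixel columns grow to the right and rows downward; lengths in m; the calibration is good to about 2 mm. A picture is of the moment at which its call begins. There is no depth.
- ctrl.hand_in(): hands the job in, once; it reports no verdict.
The state is a dict: "time_s": time; "q": joint angles; "dq": joint speeds; "joint_efforts": joint torques, N m; "eef_pos": TCP position; "eef_rot": TCP orientation; "wrist_force": force on the tool from outside, world axes, zero at the start; "torque": the same for the moment, N m; "opening": opening from 0.0 (shut) to 1.0 (fully open).
Only numpy, scipy, OpenCV 4.12 (cv2) and the standard library are available. Lean on these libraries where they do the work, as an engineer would, in place of code of your own. Each camera call takes 0.05 s, during which the arm holds its last target.

## Task

Build up the guide post on the test board: thread the big black spacer onto the stepped spindle first, then the blue bush, then press the brass collar down until it snaps under the two spring balls, each part flat and fully home on the one below it. The spindle is set off-centre on its foot, so feel for it and never force or hammer anything onto it, and leave the connector modules and the screwdriver where they are.

Things in the scene. Friction and masses are not known exactly. Their poses are not given: they have to be found in the camera images.
- post: Guide-roller post, bolted down (all sizes here in mm). Origin: centre of the underside of its foot plate (70 along x, 110 along y, 8 thick; bolt heads to 15 high near the y ends), z up. An upright stepped steel spindle stands on it. The spindle's axis lies 4 mm to the side of the plate's centre, in a direction that differs each time and is not reported; it is locked there and does not give.
- seat_level (a point): Point over the plate's centre (not on the spindle's axis), 20 above the post's origin: the level of the seat, the top of the spindle's boss (41 across). Above the seat the spindle is 26 in diameter for 14.5, then 17 for 16, then 12 for 29.5 up to its tip, 60 above the seat. 1.5 chamfers at the steps, none at the tip. The spindle will bear a push of 30 N, no more.
- ball_level (a point): Point over the plate's centre, 71.5 above the post's origin: the level of two opposite spring-loaded brass balls in the thin 12 mm part of the spindle. They stand out to 8.5 from the spindle's axis and yield inwards as the collar is pressed over them (about 7 N downwards in all), then spring out above it.
- spacer: Loose black plastic ring: outside diameter 56, bore 28, height 16, about 45 g. Origin: centre of its underside, z along its axis. Goes on first, down to the seat: its underside then lies 20 above the post's origin.
- bush: Loose blue plastic ring: outside diameter 44, bore 19, height 16, about 30 g. Origin: centre of its underside, z along its axis. Goes on second, down to the top of the spacer: its underside then lies 36 above the post's origin.
- collar: Loose brass ring with knurled outside: outside diameter 34, bore 14, height 16, about 100 g. Origin: centre of its underside, z along its axis. Goes on last, pressed past the spring balls down to the top of the bush: its underside then lies 52 above the post's origin, its top just under the balls.
- module: Bystander: loose black connector test module, 60 x 98 x 50 high, on the board. Origin: centre of its underside.
- socket: Bystander: loose small grey and black connector socket with a yellow latch, 40 x 42 x 48 high. Origin: centre of its underside.
- driver: Bystander: loose screwdriver with a yellow handle, 170 long, 26 thick, lying along its own x. Origin: under its middle.
Things that resemble listed ones, but are neither listed nor needed, are in the scene too. Of the things that look like the bush, take the one that is nearest to the robot's base at the start. Of the things that look like the spacer, the larger one is meant.

How it is judged:
By the outcome, as a careful person would: the job done as asked, in the order asked, and still so for the second after the job is handed in, with the robot touching nothing.
It also fails if it takes over 69 s, if anything falls off the work surface, if the arm or the gripper's body presses on something with over 40 N, if the wrist force passes 120 N, or if a joint passes its speed limit or range.

## Working session

There is one attempt and no reset: what is moved stays moved. The work goes in short steps, Python scripts to look and compute and a tool call to move; the robot and the scene stay as the last step left them, time stands still between calls to the robot, and variables do not carry over. Pictures are saved under pics/ and viewed, and the job is handed in when it is done.

Besides the shell and the picture viewer there is one more tool, called after "Request:" as a command line: name --pt "numbers of a row" for each row, then --argument value for the rest. servo_tool: Moves the arm, as the interface text tells. Its arguments: {"type":"object","properties":{"targets":{"type":"array","items":{"type":"array","items":{"type":"number"}}}},"required":["targets"]}

```bash
ls; mkdir -p pics
python3 - <<'E'
from bench import ctrl
import cv2,pickle
o=ctrl.get_obs();print(o)
for n in("side","top"):
    c=ctrl.camera(n);cv2.imwrite(f"pics/{n}0.png",c["pixels"]);pickle.dump(c,open(f"{n}0.pkl","wb"))
    print(n,c["intrinsics"],c["D"],c["R"],c["t"])
E
```

```text
pics
{'time_s': 0.0, 'q': array([-1.44729448e+00,  1.81578547e-01,  1.60798699e+00, -6.14314891e-06,
        1.35381394e+00, -2.06316578e-01]), 'dq': array([ 7.60038601e-04,  8.37136171e-05, -1.07033490e-03, -1.10573633e-03,
        1.50228120e-04,  1.99897034e-03]), 'joint_efforts': array([-9.17356192e-04, -4.44874763e+01, -3.51337016e+01, -3.00418515e-04,
        9.26828769e-03, -1.60837965e-05]), 'eef_pos': array([ 0.18616246, -0.54344877,  0.23037323]), 'eef_rot': array([ 0.11544975,  0.69753733,  0.11671231, -0.69748926]), 'wrist_force': array([-0.56195784,  0.98527754,  0.03638923]), 'torque': array([0.03271807, 0.00356625, 0.00300102]), 'opening': 0.9981057491899277}
side [[410.27388716   0.         273.97906402]
 [  0.         410.27388716 208.22472702]
 [  0.           0.           1.        ]] [-0.08614134  0.          0.          0.          0.        ] [[-0.99475916 -0.10206651  0.00605322]
 [-0.07553368  0.69368341 -0.71630859]
 [ 0.06891209 -0.71301175 -0.69775738]] [0.56534236 0.11828911 0.97015795]
top [[381.18296179   0.         283.81577238]
 [  0.         381.18296179 213.88329961]
 [  0.           0.           1.        ]] [0.01279567 0.         0.         0.         0.        ] [[-0.00143742 -0.99943612 -0.0335466 ]
 [-0.98218948  0.00771403 -0.18773471]
 [ 0.18788763  0.03267927 -0.98164673]] [-0.00241822  0.5539274   0.69186876]
```

View pics/side0.png

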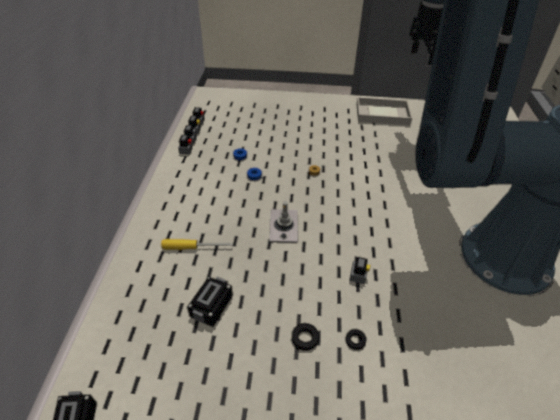

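View pics/top0.png

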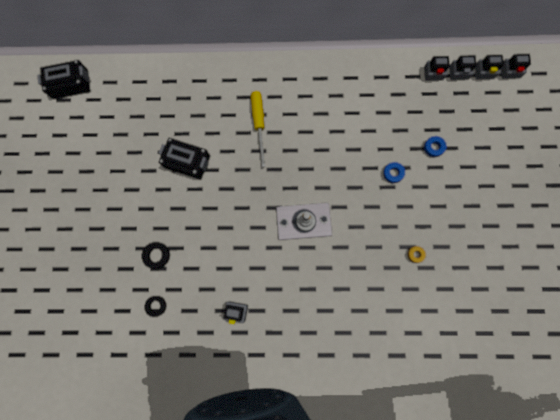

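```bash
cat > h.py <<'E'
import numpy as np,cv2,pickle
from scipy.spatial.transform import Rotation as Rn
from scipy.optimize import least_squares
def load(n): return pickle.load(open(n+".pkl","rb"))
def proj(c,X):
    X=np.atleast_2d(np.asarray(X,float))
    return cv2.projectPoints(X.reshape(-1,1,3),cv2.Rodrigues(c["R"])[0],np.asarray(c["t"],float),c["intrinsics"],np.asarray(c["D"],float))[0].reshape(-1,2)
def ray(c,uv):
    p=cv2.undistortPoints(np.array([[uv]],float),c["intrinsics"],np.asarray(c["D"],float)).reshape(2)
    d=c["R"].T@np.array([p[0],p[1],1]);return -c["R"].T@c["t"],d
def onz(c,uv,z):
    C,d=ray(c,uv);return C+d*(z-C[2])/d[2]
def tri(ca,ua,cb,ub):
    Ca,da=ray(ca,ua);Cb,db=ray(cb,ub)
    s=np.linalg.lstsq(np.c_[da,-db],Cb-Ca,rcond=None)[0]
    return (Ca+da*s[0]+Cb+db*s[1])/2,np.linalg.norm(Ca+da*s[0]-Cb-db*s[1])
def crop(c,u,v,w,k,f):
    p=c["pixels"];a=p[max(0,v-w):v+w,max(0,u-w):u+w];cv2.imwrite("pics/"+f,cv2.resize(a,None,fx=k,fy=k,interpolation=cv2.INTER_CUBIC))
def mkcrop(c,u,v,w,k): 
    return cv2.resize(c["pixels"][v-w:v+w,u-w:u+w],None,fx=k,fy=k,interpolation=cv2.INTER_CUBIC)
E
python3 - <<'E'
from h import *
S,T=load("side0"),load("top0")
for n,a,b in(("bigblk",(306,337),(156,256)),("smblk",(356,339),(155,306)),("blueA",(255,173),(394,172)),("blueB",(240,154),(435,146)),("brass",(314,170),(417,254)),("tip",(285,206),(306,218)),("foot",(284,228),(304,221)),("socket",(360,268),(234,312)),("driver",(180,244),(257,110)),("module",(211,300),(185,158))):
    print(n,*[x if np.isscalar(x) else x.round(4) for x in tri(S,a,T,b)],onz(T,b,0).round(4))
a=np.vstack([np.hstack([mkcrop(T,*p,20,8) for p in((156,256),(304,221))]),])
b=np.hstack([mkcrop(S,*p,20,8) for p in((306,337),(284,225))])
cv2.imwrite("pics/c1.png",np.vstack([a,b])[:600])
a=np.hstack([mkcrop(T,*p,35,5) for p in((410,165),)]+[mkcrop(T,417,254,35,5)])
cv2.imwrite("pics/c2.png",a)
E
```

```text
bigblk [0.4771 0.2593 0.0059] 0.0004839356306781463 [0.4773 0.2616 0.    ]
smblk [0.3772 0.2546 0.007 ] 0.0004088056673528867 [0.3767 0.2572 0.    ]
blueA [ 0.6476 -0.233   0.0123] 0.0016707398279141 [ 0.6522 -0.2364  0.    ]
blueB [ 0.7054 -0.3227  0.0083] 0.00042590458201096504 [ 0.7087 -0.3258  0.    ]
brass [ 0.4788 -0.2706  0.0076] 0.0006789300801538429 [ 0.4791 -0.2729  0.    ]
tip [ 0.5448 -0.048   0.0679] 0.004218293135238301 [ 0.5548 -0.0495  0.    ]
foot [ 0.5484 -0.0452 -0.0063] 0.0023875999659481147 [ 0.5485 -0.0452  0.    ]
socket [0.3665 0.092  0.0297] 0.00034267042906015806 [0.3648 0.0968 0.    ]
driver [0.7895 0.0541 0.0156] 0.0020138794396454864 [ 0.7983  0.0558 -0.    ]
module [0.6808 0.2043 0.0224] 0.000836822163258763 [0.6891 0.2112 0.    ]
```

View pics/c1.png

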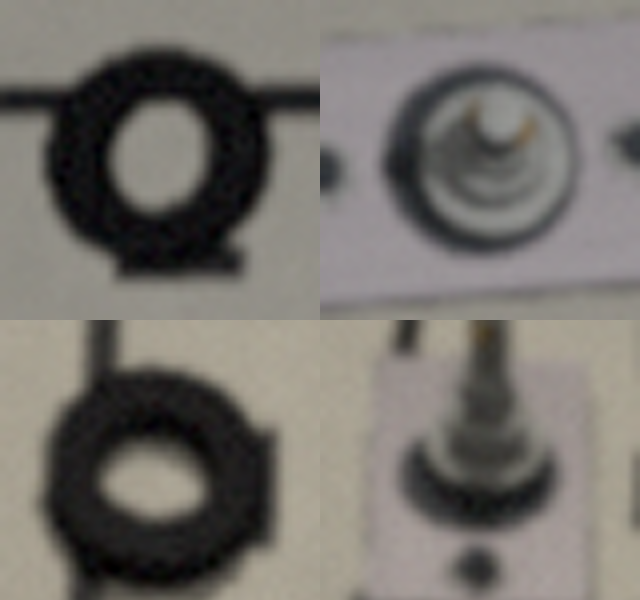

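View pics/c2.png

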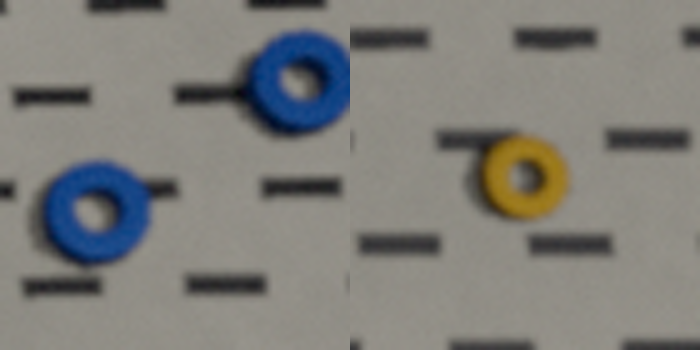

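Run:
```python
from h import *
S,T=load("side0"),load("top0")
cv2.imwrite("pics/c3.png",np.hstack([mkcrop(T,306,219,15,13),mkcrop(S,285,215,15,13)]))
print(onz(T,(155.6,255.5),.008))
for n,lo,hi in(("blue",(100,40,0),(255,120,80)),):pass
for nm,box,c in(("blueT",(375,155,412,192),T),("brassT",(400,238,435,270),T),("blueS",(243,163,268,183),S),("brassS",(303,161,326,179),S)):
    u0,v0,u1,v1=box;p=c["pixels"][v0:v1,u0:u1].astype(float)
    d=(p[...,0]-p[...,2]) if 'blue' in nm else (p[...,2]-p[...,0])
    m=(d>50).astype(np.uint8)
    ct=max(cv2.findContours(m,cv2.RETR_EXTERNAL,cv2.CHAIN_APPROX_NONE)[0],key=cv2.contourArea)
    M=cv2.moments(cv2.convexHull(ct));uv=np.array([M['m10']/M['m00']+u0,M['m01']/M['m00']+v0]);print(nm,uv,m.sum(),onz(c,uv,.009))
```

```text
[0.4776671  0.25947141 0.008     ]
blueT [393.99169435 171.90310078] 263 [ 0.64972305 -0.23400075  0.009     ]
brassT [416.51557632 253.92912773] 200 [ 0.47854073 -0.26913289  0.009     ]
blueS [253.8747698 172.5893186] 101 [ 0.65090038 -0.23803847  0.009     ]
brassS [314.10364146 168.52661064] 71 [ 0.47913902 -0.27581605  0.009     ]
```

View pics/c3.png

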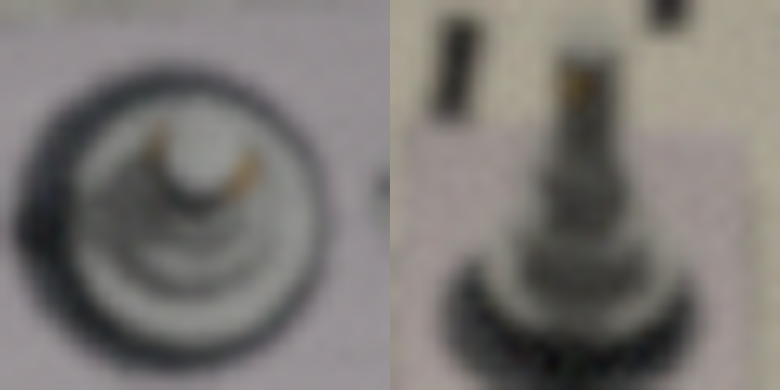

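Run:
```python
from h import *
S,T=load("side0"),load("top0")
print("tip",onz(T,(306.15,215.7),.08),"boss",onz(T,(305.5,220.5),.02),"tipside",onz(S,(284.7,200+3.5+0.8),.08))
# side columns
for x in (.545,.548,.551):
  print(x,proj(S,[[x,-.046,.08],[x,-.05,.08],[x,-.046,.02]]).round(2).tolist())
cv2.imwrite("pics/c4.png",np.hstack([mkcrop(T,304,221,32,9)]))
```

```text
tip [ 0.54484071 -0.04775331  0.08      ] boss [ 0.54610755 -0.04788834  0.02      ] tipside [ 0.5473076  -0.04186041  0.08      ]
0.545 [[285.8, 203.19], [285.94, 202.05], [285.17, 220.57]]
0.548 [[284.56, 203.09], [284.7, 201.96], [283.98, 220.47]]
0.551 [[283.31, 203.0], [283.45, 201.86], [282.79, 220.38]]
```

View pics/c4.png

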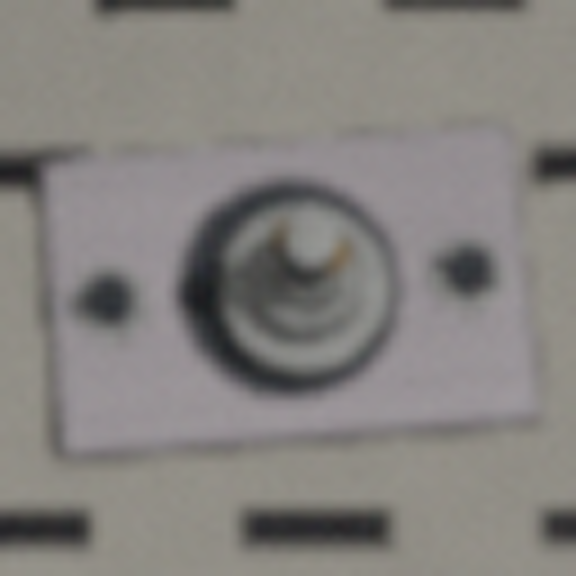

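Run:
```python
from h import *
S,T=load("side0"),load("top0")
P=[onz(T,((a+.5)/9-.5+272,(b+.5)/9-.5+189),.008) for a,b in((44,160),(508,128),(538,418),(66,450))]
print(np.array(P).round(4),np.mean(P,0)); P=np.array(P);print(np.linalg.norm(P[1]-P[0]),np.linalg.norm(P[2]-P[1]),np.degrees(np.arctan2(*(P[0]-P[1])[:2])))
```

```text
[[ 0.5785  0.0118  0.008 ]
 [ 0.5851 -0.0952  0.008 ]
 [ 0.5178 -0.1005  0.008 ]
 [ 0.5111  0.0067  0.008 ]] [ 0.54813514 -0.04429816  0.008     ]
0.10726411854945797 0.06756853845438147 -3.538411346439305
```

```bash
cat >> h.py <<'E'
def rows(*tg, yaw=None):
    """tg: world pts (mm) ; yaw: jaw(tool y) angle deg mod 180 for tool-down"""
    from bench import ctrl
    o=ctrl.get_obs();q=o["eef_rot"];R=Rn.from_quat([q[1],q[2],q[3],q[0]])
    p=o["eef_pos"]*1000;M=R.as_matrix();jy=np.degrees(np.arctan2(M[1,1],M[0,1]))
    print("t",round(o["time_s"],2),"tcp",p.round(1),"x",M[:,0].round(3),"jaw",jy.round(2),"F",o["wrist_force"].round(1),"Mo",o["torque"].round(2),"op",round(o["opening"],3),"q6",o["q"][5].round(2))
    if yaw is not None:
        d=((yaw-jy+90)%180-90)
        for k in (0,180,-180):
            a=np.radians(jy+d+k);y=np.array([np.cos(a),np.sin(a),0]);x=np.array([0,0,-1.])
            rv=(R.inv()*Rn.from_matrix(np.c_[x,y,np.cross(x,y)])).as_rotvec()
            if k==0 or 1: print(" turn",k,rv.round(3))
            if k==0: break
    for g in tg: print(" shift",np.array(g).round(1),"->",(M.T@(np.array(g)-p)).round(1))
E
python3 - <<'E'
from h import *
rows((477.7,259.5,120),(477.7,259.5,-1),yaw=0)
rows(yaw=90)
E
```

```text
t 0.1 tcp [ 186.1 -543.5  230.5] x [-0.     0.002 -1.   ] jaw -71.1 F [-0.   0.7  0.3] Mo [ 0.03  0.02 -0.  ] op 0.998 q6 -0.21
 turn 0 [-1.241e+00 -1.000e-03  1.000e-03]
 shift [477.7 259.5 120. ] -> [ 111.7 -665.1 -535.9]
 shift [477.7 259.5  -1. ] -> [ 232.7 -665.  -535.8]
t 0.1 tcp [ 186.1 -543.5  230.5] x [-0.     0.002 -1.   ] jaw -71.1 F [-0.   0.7  0.3] Mo [ 0.03  0.02 -0.  ] op 0.998 q6 -0.21
 turn 0 [ 0.33  -0.     0.002]
```

Request:
servo_tool --pt "0.33 0 0 112 -665 -536 1" --pt "0.33 0 0 112 -665 -536 1" --pt "0.33 0 0 112 -665 -536 1" --pt "0.33 0 0 112 -665 -536 1" --pt "0.33 0 0 112 -665 -536 1" --pt "0.33 0 0 112 -665 -536 1" --pt "0.33 0 0 112 -665 -536 1" --pt "0.33 0 0 112 -665 -536 1"

```text
time_s: 1.1
eef_pos: [0.3557, -0.0761, 0.1665]
eef_rot: [-0.001, 0.707, 0.0, -0.707]
wrist_force: [0.8, 0.3, -0.4]
opening: 1.0
```

```bash
python3 -c "
from h import *
rows((477.7,259.5,80),(477.7,259.5,-1),yaw=-90)"
```

```text
t 1.1 tcp [355.7 -76.1 166.5] x [ 0.001  0.001 -1.   ] jaw -90.05 F [ 0.8  0.3 -0.4] Mo [-0.02 -0.02 -0.02] op 1.0 q6 1.03
 turn 0 [-0.001 -0.001  0.001]
 shift [477.7 259.5  80. ] -> [  86.9 -335.7 -121.6]
 shift [477.7 259.5  -1. ] -> [ 167.9 -335.6 -121.6]
```

Request:
servo_tool --pt "0 0 0 35 -336 -122 1" --pt "0 0 0 35 -336 -122 1" --pt "0 0 0 35 -336 -122 1" --pt "0 0 0 35 -336 -122 1" --pt "0 0 0 35 -336 -122 1" --pt "0 0 0 40 -336 -122 1" --pt "0 0 0 97 -336 -122 1" --pt "0 0 0 112 -336 -122 1"

```text
time_s: 2.1
eef_pos: [0.4745, 0.2594, 0.0511]
eef_rot: [-0.001, -0.705, 0.0, 0.71]
wrist_force: [-1.9, 0.4, 0.9]
opening: 1.003
```

```bash
python3 -c "
from h import *
from bench import ctrl
for n in('side','top'):
    c=ctrl.camera(n);pickle.dump(c,open(n+'1.pkl','wb'))
S,T=load('side1'),load('top1')
cv2.imwrite('pics/c5.png',np.hstack([mkcrop(T,156,256,40,5),mkcrop(S,306,337,40,5)]))
rows((477.7,259.5,-1),yaw=-90)"
```

```text
t 2.2 tcp [476. 259.  53.] x [-0.004 -0.    -1.   ] jaw -90.07 F [ 0.4 -0.2  0.6] Mo [0.04 0.   0.02] op 0.995 q6 1.85
 turn 0 [-0.001  0.004 -0.   ]
 shift [477.7 259.5  -1. ] -> [54.  -0.5 -1.9]
```

View pics/c5.png

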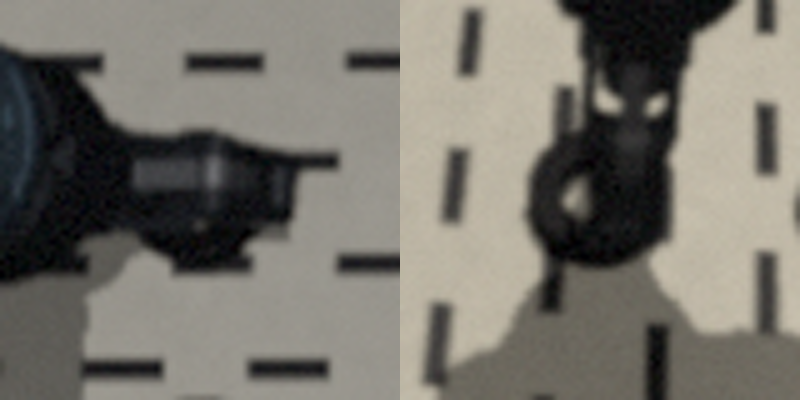

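The gripper stands over the large ring (side ≈ (306,337), top ≈ (156,256)); descend and squeeze once.

Request:
servo_tool --pt "0 0 0 35 -0.5 -2 1" --pt "0 0 0 53 -0.5 -2 1" --pt "0 0 0 54 -0.5 -2 1" --pt "0 0 0 54 -0.5 -2 -1" --pt "0 0 0 54 -0.5 -2 -1" --pt "0 0 0 54 -0.5 -2 -1" --pt "0 0 0 54 -0.5 -2 -1" --pt "0 0 0 54 -0.5 -2 -1"

```text
time_s: 3.2
eef_pos: [0.4792, 0.2599, 0.001]
eef_rot: [0.0, -0.707, 0.0, 0.708]
wrist_force: [-0.9, -0.3, 8.0]
opening: 0.627
```

```bash
python3 -c "
from h import *
rows((477.7,259.5,-1),yaw=0)"
```

```text
t 3.2 tcp [479.2 259.9   1. ] x [-0.001  0.    -1.   ] jaw -90.06 F [-0.9 -0.3  8. ] Mo [-0.23  0.22 -0.01] op 0.627 q6 1.85
 turn 0 [ 1.57e+00  1.00e-03 -1.00e-03]
 shift [477.7 259.5  -1. ] -> [2.  0.4 1.5]
```

Request:
servo_tool --pt "0 0 0 -3 0 0 1" --pt "0 0 0 -3 0 0 1" --pt "-0.18 0 0 -3 0 1 1" --pt "-0.36 0 0 -3 0 1 1" --pt "-0.54 0 0 -3 0 1 1" --pt "-0.72 0 0 -3 0 1 1" --pt "-0.9 0 0 -3 0 1 1" --pt "-1.08 0 0 -3 0 1 1"

```text
time_s: 4.2
eef_pos: [0.4782, 0.2599, 0.004]
eef_rot: [-0.365, -0.605, -0.365, 0.606]
wrist_force: [0.5, 0.3, -0.7]
opening: 0.998
```

```bash
python3 -c "
from h import *
rows((478,259.9,4),yaw=0)"
```

```text
t 4.2 tcp [478.2 259.9   4. ] x [-0.001  0.    -1.   ] jaw -27.84 F [ 0.5  0.3 -0.7] Mo [-0.02 -0.05  0.01] op 0.998 q6 0.76
 turn 0 [-0.486  0.     0.001]
 shift [478.  259.9   4. ] -> [ 0.  -0.2  0.1]
```

Request:
servo_tool --pt "-0.18 0 0 0 0 0 1" --pt "-0.36 0 0 0 0 0 1" --pt "-0.486 0 0 0 0 0 1" --pt "-0.486 0 0 0 0 0 -1" --pt "-0.486 0 0 0 0 0 -1" --pt "-0.486 0 0 0 0 0 -1" --pt "-0.486 0 0 0 0 0 -1" --pt "-0.486 0 0 0 0 0 -1"

```text
time_s: 5.2
eef_pos: [0.4785, 0.26, 0.0048]
eef_rot: [-0.499, -0.5, -0.5, 0.501]
wrist_force: [-1.7, 0.2, 6.8]
opening: 0.62
```

```bash
python3 -c "
from h import *
rows((478,259.9,130),(545.7,-47.5,130),(545.7,-47.5,85),yaw=0)"
```

```text
t 5.2 tcp [478.5 260.    4.8] x [-0.001  0.    -1.   ] jaw -0.12 F [-1.7  0.2  6.8] Mo [-0.09  0.44 -0.05] op 0.62 q6 0.28
 turn 0 [-0.002 -0.     0.001]
 shift [478.  259.9 130. ] -> [-125.2   -0.6    0. ]
 shift [545.7 -47.5 130. ] -> [-125.4   67.7  307.3]
 shift [545.7 -47.5  85. ] -> [-80.4  67.7 307.3]
```

Request:
servo_tool --pt "0 0 0 -60 0 0 -1" --pt "0 0 0 -105 20 30 -1" --pt "0 0 0 -105 67 307 -1" --pt "0 0 0 -105 67 307 -1" --pt "0 0 0 -105 67 307 -1" --pt "0 0 0 -105 67 307 -1" --pt "0 0 0 -105 67 307 -1" --pt "0 0 0 -105 67 307 -1"

```text
time_s: 6.2
eef_pos: [0.5453, -0.0496, 0.1096]
eef_rot: [-0.498, -0.502, -0.498, 0.502]
wrist_force: [-0.2, 0.3, -0.1]
opening: 0.622
```

```bash
python3 -c "
from h import *
from bench import ctrl
for n in('side','top'):
    c=ctrl.camera(n);pickle.dump(c,open(n+'2.pkl','wb'));cv2.imwrite('pics/%s2.png'%n,c['pixels'])
S,T=load('side2'),load('top2')
cv2.imwrite('pics/c6.png',np.hstack([mkcrop(T,304,214,40,5),mkcrop(S,285,210,40,5)]))
rows((545.7,-47.5,110),(545.7,-47.5,65),yaw=0)"
```

```text
t 6.3 tcp [544.6 -46.9 109.4] x [-0.002  0.001 -1.   ] jaw -0.22 F [-0.5 -0.5 -0.4] Mo [ 0.04 -0.02 -0.01] op 0.62 q6 -0.3
 turn 0 [-0.004 -0.001  0.002]
 shift [545.7 -47.5 110. ] -> [-0.7  1.1  0.6]
 shift [545.7 -47.5  65. ] -> [44.3  1.2  0.6]
```

View pics/c6.png

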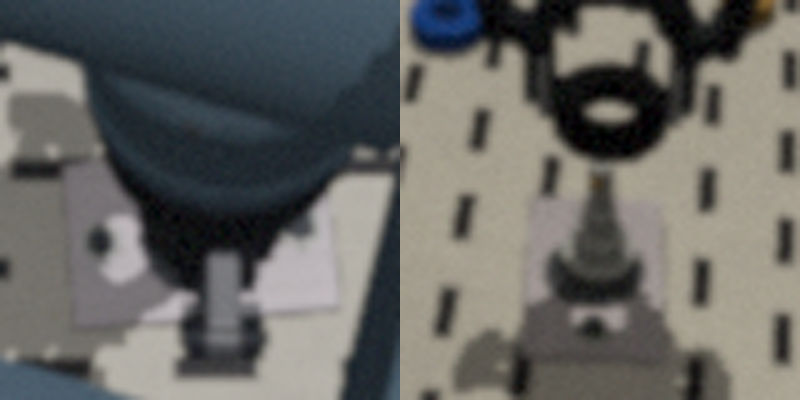

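Run:
```python
from h import *
S,T=load("side2"),load("top2")
print(proj(S,[[.5446,-.0469,.113],[.5457,-.0475,.08],[.5457,-.0475,.07]]))
g=cv2.cvtColor(S["pixels"],cv2.COLOR_BGR2GRAY)
for r in (188,190,192,194,196): print(r,g[r,268:300].tolist())
print()
for r in range(206,226,2): print(r,g[r,272:300].tolist())
cv2.imwrite('pics/c7.png',mkcrop(S,285,205,28,14))
```

```text
[[286.36964002 192.74126924]
 [285.56231439 202.73817276]
 [285.4560461  205.73662615]]
188 [150, 121, 67, 35, 38, 47, 40, 23, 20, 10, 12, 17, 19, 19, 12, 11, 0, 11, 5, 2, 3, 9, 10, 5, 8, 15, 13, 13, 25, 26, 32, 45]
190 [156, 136, 109, 86, 72, 54, 43, 31, 11, 16, 8, 17, 13, 23, 38, 59, 85, 99, 100, 100, 89, 71, 45, 34, 19, 16, 18, 17, 10, 22, 27, 43]
192 [159, 156, 155, 146, 124, 85, 59, 33, 20, 5, 12, 12, 9, 43, 92, 124, 143, 150, 156, 155, 150, 145, 129, 90, 49, 8, 2, 5, 7, 12, 32, 48]
194 [158, 157, 160, 159, 154, 149, 135, 95, 46, 6, 13, 10, 4, 10, 23, 43, 61, 72, 79, 83, 79, 70, 56, 31, 17, 3, 3, 5, 1, 26, 51, 70]
196 [158, 163, 163, 162, 163, 162, 154, 123, 70, 33, 17, 13, 2, 5, 7, 14, 7, 3, 10, 13, 2, 9, 13, 0, 16, 1, 0, 11, 22, 60, 111, 142]

206 [142, 103, 56, 61, 109, 147, 160, 163, 161, 157, 129, 90, 62, 58, 68, 108, 143, 157, 163, 162, 163, 160, 164, 163, 161, 159, 160, 160]
208 [132, 94, 74, 87, 125, 152, 157, 156, 156, 149, 123, 85, 60, 55, 69, 105, 139, 155, 162, 161, 159, 160, 160, 160, 159, 159, 159, 159]
210 [139, 141, 135, 141, 144, 146, 146, 146, 140, 125, 96, 69,
[... 309 characters left out ...]
46, 146, 147, 146, 147, 147, 148, 156, 159]
216 [149, 148, 149, 148, 149, 149, 140, 122, 98, 78, 66, 58, 56, 54, 58, 63, 79, 102, 132, 141, 147, 150, 147, 149, 145, 138, 147, 159]
218 [149, 147, 150, 145, 139, 140, 137, 114, 82, 68, 71, 66, 68, 69, 68, 70, 73, 92, 122, 141, 147, 147, 149, 149, 146, 140, 148, 159]
220 [150, 147, 135, 111, 96, 114, 126, 111, 78, 59, 61, 59, 64, 67, 65, 55, 63, 84, 115, 122, 124, 133, 146, 149, 147, 142, 150, 159]
222 [143, 132, 104, 69, 53, 63, 78, 77, 76, 68, 61, 55, 58, 57, 62, 59, 66, 72, 81, 74, 76, 108, 138, 147, 148, 142, 146, 155]
224 [149, 129, 94, 61, 49, 41, 41, 51, 61, 67, 67, 70, 72, 68, 70, 71, 67, 59, 47, 38, 56, 94, 129, 149, 148, 144, 147, 155]
```

View pics/c7.png

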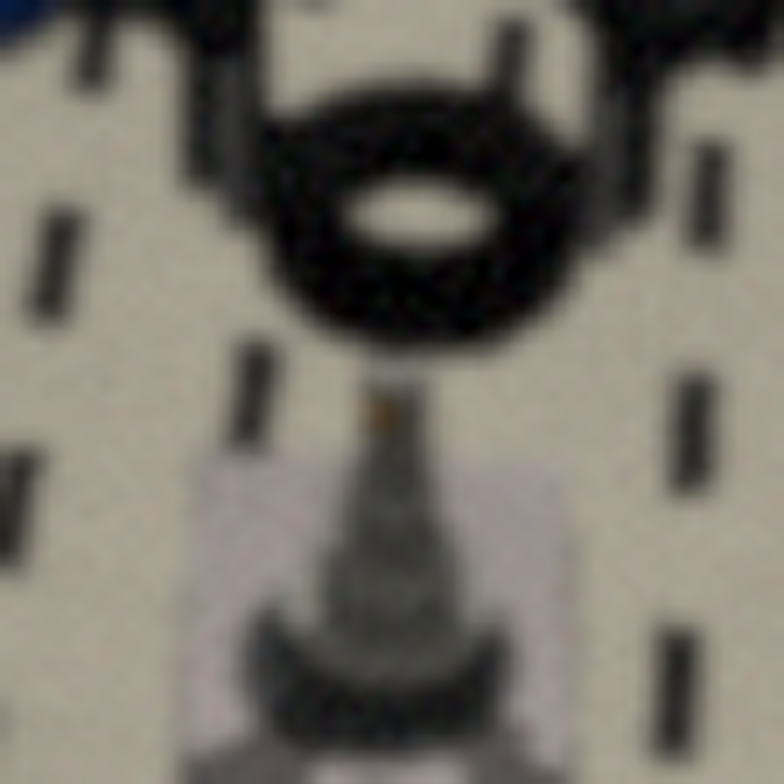

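```bash
python3 -c "
from h import *
rows((547.2,-47.3,110),(547.2,-47.3,43),yaw=0)"
```

```text
t 6.3 tcp [544.6 -46.9 109.4] x [-0.002  0.001 -1.   ] jaw -0.22 F [-0.5 -0.5 -0.4] Mo [ 0.04 -0.02 -0.01] op 0.62 q6 -0.3
 turn 0 [-0.004 -0.001  0.002]
 shift [547.2 -47.3 110. ] -> [-0.7  2.6  0.4]
 shift [547.2 -47.3  43. ] -> [66.3  2.7  0.5]
```

Request:
servo_tool --pt "-0.004 -0.001 0.002 0 2.7 0.5 -1" --pt "-0.004 -0.001 0.002 12 2.7 0.5 -1" --pt "-0.004 -0.001 0.002 25 2.7 0.5 -1" --pt "-0.004 -0.001 0.002 38 2.7 0.5 -1" --pt "-0.004 -0.001 0.002 50 2.7 0.5 -1" --pt "-0.004 -0.001 0.002 60 2.7 0.5 -1" --pt "-0.004 -0.001 0.002 66 2.7 0.5 -1" --pt "-0.004 -0.001 0.002 66 2.7 0.5 -1"

```text
time_s: 7.3
eef_pos: [0.5469, -0.0473, 0.0428]
eef_rot: [0.5, 0.5, 0.5, -0.5]
wrist_force: [-0.5, -0.6, -0.1]
opening: 0.621
```

```bash
python3 -c "
from h import *
rows((547.2,-47.3,39),(547.2,-47.3,25),yaw=0)"
```

```text
t 7.3 tcp [546.9 -47.3  42.8] x [-0.001  0.    -1.   ] jaw 0.0 F [-0.5 -0.6 -0.1] Mo [-0.05 -0.01 -0.07] op 0.621 q6 -0.3
 turn 0 [ 0.    -0.     0.001]
 shift [547.2 -47.3  39. ] -> [3.8 0.3 0. ]
 shift [547.2 -47.3  25. ] -> [17.8  0.3  0. ]
```

Request:
servo_tool --pt "0 0 0 2 0.3 0 -1" --pt "0 0 0 3 0.3 0 -1" --pt "0 0 0 4 0.3 0 -1" --pt "0 0 0 5 0.3 0 -1" --pt "0 0 0 6 0.3 0 -1" --pt "0 0 0 6 0.3 0 -1" --pt "0 0 0 6 0.3 0 -1" --pt "0 0 0 6 0.3 0 -1"

```text
time_s: 8.3
eef_pos: [0.5475, -0.0475, 0.037]
eef_rot: [0.5, 0.5, 0.5, -0.5]
wrist_force: [1.8, -1.6, -0.7]
opening: 0.621
```

```bash
python3 -c "
from h import *
rows((547.2,-47.3,30),(547.2,-47.3,25),yaw=0)"
```

```text
t 8.3 tcp [547.5 -47.5  37. ] x [ 0. -0. -1.] jaw 0.0 F [ 1.8 -1.6 -0.7] Mo [-0.26 -0.38  0.04] op 0.621 q6 -0.3
 turn 0 [ 0.  0. -0.]
 shift [547.2 -47.3  30. ] -> [ 7.  -0.3 -0.2]
 shift [547.2 -47.3  25. ] -> [12.  -0.3 -0.2]
```

Request:
servo_tool --pt "0 0 0 2 0.5 0.5 -1" --pt "0 0 0 4 0.5 0.5 -1" --pt "0 0 0 6 0.5 0.5 -1" --pt "0 0 0 8 0.5 0.5 -1" --pt "0 0 0 10 0.5 0.5 -1" --pt "0 0 0 11 0.5 0.5 -1" --pt "0 0 0 12 0.5 0.5 -1" --pt "0 0 0 12 0.5 0.5 -1"

```text
time_s: 9.3
eef_pos: [0.548, -0.048, 0.025]
eef_rot: [0.5, 0.5, 0.5, -0.5]
wrist_force: [-0.6, -0.1, -0.3]
opening: 0.619
```

```bash
python3 -c "
from h import *
rows((547.2,-47.3,30),(547.2,-47.3,25),yaw=0)"
```

```text
t 9.3 tcp [548. -48.  25.] x [ 0. -0. -1.] jaw -0.0 F [-0.6 -0.1 -0.3] Mo [ 0.03 -0.02 -0.03] op 0.619 q6 -0.3
 turn 0 [-0.  0. -0.]
 shift [547.2 -47.3  30. ] -> [-5.  -0.8 -0.7]
 shift [547.2 -47.3  25. ] -> [-0.  -0.8 -0.7]
```

Request:
servo_tool --pt "0 0 0 1 0.1 0.1 -1" --pt "0 0 0 1 0.1 0.1 -1" --pt "0 0 0 1 0.1 0.1 -1" --pt "0 0 0 1 0.1 0.1 1" --pt "0 0 0 1 0.1 0.1 1" --pt "0 0 0 0 0.1 0.1 1" --pt "0 0 0 -40 0.1 0.1 1" --pt "0 0 0 -100 0 0 1"

```text
time_s: 10.3
eef_pos: [0.5462, -0.0475, 0.124]
eef_rot: [0.498, 0.499, 0.501, -0.501]
wrist_force: [2.0, -0.6, -0.3]
opening: 1.003
```

```bash
python3 -c "
from h import *
rows((650.5,-233.5,130),(650.5,-233.5,60),yaw=0)"
```

```text
t 10.3 tcp [546.2 -47.5 124. ] x [-0.005  0.001 -1.   ] jaw -0.01 F [ 2.  -0.6 -0.3] Mo [-0.05  0.01 -0.02] op 1.003 q6 -0.3
 turn 0 [-0.    -0.001  0.005]
 shift [ 650.5 -233.5  130. ] -> [ -6.7 104.3 186. ]
 shift [ 650.5 -233.5   60. ] -> [ 63.2 104.7 186.1]
```

Request:
servo_tool --pt "0 -0.001 0.005 -6 104 186 1" --pt "0 -0.001 0.005 -6 104 186 1" --pt "0 -0.001 0.005 -6 104 186 1" --pt "0 -0.001 0.005 -6 104 186 1" --pt "0 -0.001 0.005 40 104.5 186 1" --pt "0 -0.001 0.005 73 104.5 186 1" --pt "0 -0.001 0.005 83 104.5 186 1" --pt "0 -0.001 0.005 83 104.5 186 1"

```text
time_s: 11.3
eef_pos: [0.6501, -0.2332, 0.0401]
eef_rot: [0.5, 0.5, 0.5, -0.5]
wrist_force: [-0.2, 0.2, 0.4]
opening: 0.999
```

```bash
python3 -c "
from h import *
from bench import ctrl
for n in('side','top'):
    c=ctrl.camera(n);pickle.dump(c,open(n+'3.pkl','wb'))
S,T=load('side3'),load('top3')
cv2.imwrite('pics/c8.png',np.hstack([mkcrop(T,394,172,40,4),mkcrop(S,255,173,40,4)]))
cv2.imwrite('pics/c9.png',np.hstack([mkcrop(T,304,221,28,7),mkcrop(S,285,215,28,7)]))
rows((650.5,-233.5,5),yaw=0)"
```

```text
t 11.4 tcp [ 651.4 -234.    42.2] x [ 0.003 -0.001 -1.   ] jaw -0.0 F [ 0.3 -0.4  0.4] Mo [ 0.04 -0.01  0.01] op 1.005 q6 -0.52
 turn 0 [-0.     0.001 -0.003]
 shift [ 650.5 -233.5    5. ] -> [37.2 -1.  -0.5]
```

View pics/c8.png

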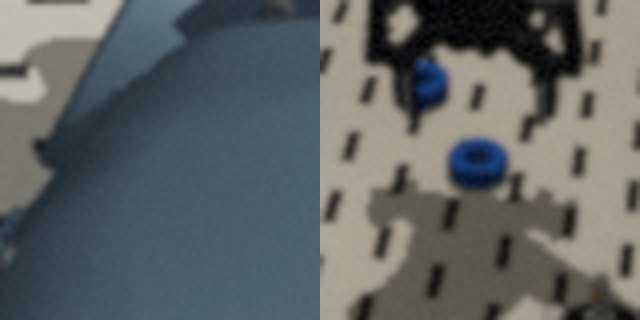

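View pics/c9.png

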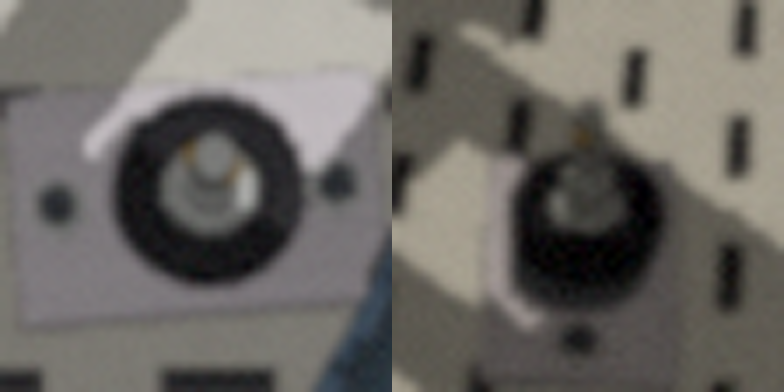

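Spacer is seated, concentric about the spindle (side ≈ (285,215)). The gripper's fingers straddle the nearer blue bush (side ≈ (254,173)). Descend.

Request:
servo_tool --pt "0 0.001 -0.003 25 -1 -0.5 1" --pt "0 0.001 -0.003 37 -1 -0.5 1" --pt "0 0.001 -0.003 37 -1 -0.5 -1" --pt "0 0.001 -0.003 37 -1 -0.5 -1" --pt "0 0.001 -0.003 37 -1 -0.5 -1" --pt "0 0.001 -0.003 37 -1 -0.5 -1" --pt "0 0.001 -0.003 37 -1 -0.5 -1" --pt "0 0.001 -0.003 37 -1 -0.5 -1"

```text
time_s: 12.4
eef_pos: [0.6513, -0.2339, 0.0062]
eef_rot: [0.501, 0.5, 0.499, -0.5]
wrist_force: [-0.6, -0.7, 6.6]
opening: 0.481
```

```bash
python3 -c "
from h import *
rows((650.5,-233.5,5),yaw=-90)"
```

```text
t 12.4 tcp [ 651.3 -233.9    6.2] x [ 0.001 -0.001 -1.   ] jaw 0.0 F [-0.6 -0.7  6.6] Mo [ 0.01 -0.05 -0.01] op 0.481 q6 -0.52
 turn 0 [-1.571  0.002 -0.   ]
 shift [ 650.5 -233.5    5. ] -> [ 1.2 -0.8 -0.4]
```

Request:
servo_tool --pt "0 0 0 0 0 0 1" --pt "0 0 0 0 0 0 1" --pt "0.18 0 0 0 0 0 1" --pt "0.36 0 0 0 0 0 1" --pt "0.54 0 0 0 0 0 1" --pt "0.72 0 0 0 0 0 1" --pt "0.9 0 0 0 0 0 1" --pt "1.08 0 0 0 0 0 1"

```text
time_s: 13.4
eef_pos: [0.6508, -0.2336, 0.0055]
eef_rot: [0.17, 0.687, 0.17, -0.686]
wrist_force: [-0.3, -0.2, -0.5]
opening: 0.999
```

```bash
python3 -c "
from h import *
rows((651.3,-233.9,6),yaw=-90)"
```

```text
t 13.4 tcp [ 650.8 -233.6    5.5] x [ 0. -0. -1.] jaw -62.22 F [-0.3 -0.2 -0.5] Mo [ 0.04 -0.    0.  ] op 0.999 q6 0.57
 turn 0 [ 0.485 -0.    -0.   ]
 shift [ 651.3 -233.9    6. ] -> [-0.5  0.5 -0.3]
```

Request:
servo_tool --pt "0.18 0 0 -0.5 0.5 -0.3 1" --pt "0.36 0 0 -0.5 0.5 -0.3 1" --pt "0.485 0 0 -0.5 0.5 -0.3 1" --pt "0.485 0 0 -0.5 0.5 -0.3 -1" --pt "0.485 0 0 -0.5 0.5 -0.3 -1" --pt "0.485 0 0 -0.5 0.5 -0.3 -1" --pt "0.485 0 0 -0.5 0.5 -0.3 -1" --pt "0.485 0 0 -0.5 0.5 -0.3 -1"

```text
time_s: 14.4
eef_pos: [0.6517, -0.2341, 0.0065]
eef_rot: [0.0, 0.707, -0.0, -0.707]
wrist_force: [0.3, -0.1, 3.0]
opening: 0.478
```

```bash
python3 -c "
from h import *
rows((651.3,-233.9,120),(548.2,-48.1,120),(548.2,-48.1,75),yaw=-90)"
```

```text
t 14.4 tcp [ 651.7 -234.1    6.5] x [ 0.001 -0.001 -1.   ] jaw -89.98 F [ 0.3 -0.1  3. ] Mo [ 0.01 -0.04 -0.  ] op 0.478 q6 1.05
 turn 0 [ 0.    -0.001 -0.001]
 shift [ 651.3 -233.9  120. ] -> [-1.135e+02 -1.000e-01  3.000e-01]
 shift [548.2 -48.1 120. ] -> [-113.8 -186.   103.3]
 shift [548.2 -48.1  75. ] -> [ -68.8 -186.   103.3]
```

Request:
servo_tool --pt "0 0 0 -60 0 0 -1" --pt "0 0 0 -110 -10 5 -1" --pt "0 0 0 -110 -186 103 -1" --pt "0 0 0 -110 -186 103 -1" --pt "0 0 0 -110 -186 103 -1" --pt "0 0 0 -110 -186 103 -1" --pt "0 0 0 -110 -186 103 -1" --pt "0 0 0 -110 -186 103 -1"

```text
time_s: 15.4
eef_pos: [0.5496, -0.0494, 0.1165]
eef_rot: [0.0, 0.708, -0.001, -0.706]
wrist_force: [0.1, -0.3, 0.2]
opening: 0.478
```

```bash
python3 -c "
from h import *
rows((548.6,-48.1,88),(548.6,-48.1,60),yaw=-90)"
```

```text
t 15.4 tcp [549.6 -49.4 116.5] x [ 0.002 -0.001 -1.   ] jaw -90.03 F [ 0.1 -0.3  0.2] Mo [ 0.   -0.03 -0.  ] op 0.478 q6 1.27
 turn 0 [-0.001 -0.002 -0.001]
 shift [548.6 -48.1  88. ] -> [28.5 -1.3  1. ]
 shift [548.6 -48.1  60. ] -> [56.5 -1.4  1.1]
```

Request:
servo_tool --pt "-0.001 -0.002 -0.001 5 -1.4 1 -1" --pt "-0.001 -0.002 -0.001 15 -1.4 1 -1" --pt "-0.001 -0.002 -0.001 25 -1.4 1 -1" --pt "-0.001 -0.002 -0.001 31 -1.4 1 -1" --pt "-0.001 -0.002 -0.001 34 -1.4 1 -1" --pt "-0.001 -0.002 -0.001 37 -1.4 1 -1" --pt "-0.001 -0.002 -0.001 40 -1.4 1 -1" --pt "-0.001 -0.002 -0.001 42 -1.4 1 -1"

```text
time_s: 16.4
eef_pos: [0.5487, -0.048, 0.0745]
eef_rot: [0.0, 0.707, 0.0, -0.707]
wrist_force: [-0.1, 0.2, -0.9]
opening: 0.48
```

```bash
python3 -c "
from h import *
rows((548.6,-48.1,60),(548.6,-48.1,55),yaw=-90)"
```

```text
t 16.4 tcp [548.7 -48.   74.5] x [ 0.    -0.001 -1.   ] jaw -89.97 F [-0.1  0.2 -0.9] Mo [0.   0.02 0.02] op 0.48 q6 1.27
 turn 0 [ 0.001 -0.    -0.001]
 shift [548.6 -48.1  60. ] -> [14.5  0.1  0.1]
 shift [548.6 -48.1  55. ] -> [19.5  0.1  0.1]
```

No contact so far; on to just past the 17 mm step (TCP ≈ 57).

Request:
servo_tool --pt "0 0 0 4 0 0 -1" --pt "0 0 0 8 0 0 -1" --pt "0 0 0 12 0 0 -1" --pt "0 0 0 15 0 0 -1" --pt "0 0 0 17 0 0 -1" --pt "0 0 0 19 0 0 -1" --pt "0 0 0 20 0 0 -1" --pt "0 0 0 20 0 0 -1"

```text
time_s: 17.4
eef_pos: [0.5488, -0.048, 0.0545]
eef_rot: [0.0, 0.707, 0.0, -0.707]
wrist_force: [-0.1, 0.7, -0.8]
opening: 0.479
```

```bash
python3 -c "
from h import *
rows((548.6,-48.1,45),(548.6,-48.1,42.5),yaw=-90)"
```

```text
t 17.4 tcp [548.8 -48.   54.5] x [ 0.    -0.001 -1.   ] jaw -89.97 F [-0.1  0.7 -0.8] Mo [-0.05  0.02 -0.  ] op 0.479 q6 1.27
 turn 0 [ 0.001 -0.    -0.001]
 shift [548.6 -48.1  45. ] -> [9.5 0.1 0.2]
 shift [548.6 -48.1  42.5] -> [12.   0.   0.2]
```

Request:
servo_tool --pt "0 0 0 3 0 0 -1" --pt "0 0 0 6 0 0 -1" --pt "0 0 0 9 0 0 -1" --pt "0 0 0 10.5 0 0 -1" --pt "0 0 0 10.5 1 0 -1" --pt "0 0 0 10.5 2 0 -1" --pt "0 0 0 10.5 2 0 -1" --pt "0 0 0 10.5 2 0 -1"

```text
time_s: 18.4
eef_pos: [0.5487, -0.0499, 0.044]
eef_rot: [0.0, 0.707, 0.0, -0.707]
wrist_force: [0.2, 2.1, 0.3]
opening: 0.481
```

```bash
python3 -c "
from h import *
rows((548.8,-48.,44),yaw=-90)"
```

```text
t 18.4 tcp [548.7 -49.9  44. ] x [ 0. -0. -1.] jaw -89.97 F [0.2 2.1 0.3] Mo [ 0.38  0.06 -0.05] op 0.481 q6 1.26
 turn 0 [ 0.001 -0.    -0.   ]
 shift [548.8 -48.   44. ] -> [-0.  -1.9 -0.1]
```

Request:
servo_tool --pt "0 0 0 0 -1 0 -1" --pt "0 0 0 0 -2 0 -1" --pt "0 0 0 0 -3 0 -1" --pt "0 0 0 0 -4 0 -1" --pt "0 0 0 0 -4 0 -1" --pt "0 0 0 0 -4 0 -1" --pt "0 0 0 0 -4 0 -1" --pt "0 0 0 0 -4 0 -1"

```text
time_s: 19.4
eef_pos: [0.5489, -0.0476, 0.0441]
eef_rot: [0.001, 0.707, -0.001, -0.707]
wrist_force: [-1.1, -6.9, -1.0]
opening: 0.479
```

```bash
python3 -c "
from h import *
rows((548.8,-48.,44),yaw=-90)"
```

```text
t 19.4 tcp [548.9 -47.6  44.1] x [ 0.001 -0.003 -1.   ] jaw -89.96 F [-1.1 -6.9 -1. ] Mo [-1.31  0.16  0.02] op 0.479 q6 1.27
 turn 0 [ 0.001 -0.001 -0.003]
 shift [548.8 -48.   44. ] -> [0.1 0.4 0.1]
```

Request:
servo_tool --pt "0 0 -0.002 0 1.1 0 -1" --pt "0 0 -0.002 0 1.1 0 -1" --pt "0 0 -0.002 0 1.1 1 -1" --pt "0 0 -0.002 0 1.1 2.5 -1" --pt "0 0 -0.002 0 1.1 2.5 -1" --pt "0 0 -0.002 0 1.1 2.5 -1" --pt "0 0 -0.002 0 1.1 2.5 -1" --pt "0 0 -0.002 0 1.1 2.5 -1"

```text
time_s: 20.4
eef_pos: [0.5472, -0.0487, 0.0445]
eef_rot: [0.001, 0.708, -0.0, -0.706]
wrist_force: [5.3, 0.6, -1.0]
opening: 0.477
```

```bash
python3 -c "
from h import *
rows((548.8,-48.7,44),yaw=-90)"
```

```text
t 20.4 tcp [547.2 -48.7  44.5] x [ 0.002 -0.001 -1.   ] jaw -89.97 F [ 5.3  0.6 -1. ] Mo [ 0.1  -0.9   0.04] op 0.477 q6 1.27
 turn 0 [ 0.001 -0.002 -0.001]
 shift [548.8 -48.7  44. ] -> [ 0.5  0.  -1.6]
```

Request:
servo_tool --pt "0 -0.002 0 0.3 0 -1 -1" --pt "0 -0.002 0 0.3 0 -2 -1" --pt "0 -0.002 0 0.3 0 -3 -1" --pt "0 -0.002 0 0.3 0 -3.5 -1" --pt "0 -0.002 0 0.3 0 -3.5 -1" --pt "0 -0.002 0 0.3 0 -3.5 -1" --pt "0 -0.002 0 0.3 0 -3.5 -1" --pt "0 -0.002 0 0.3 0 -3.5 -1"

```text
time_s: 21.4
eef_pos: [0.5497, -0.0485, 0.0437]
eef_rot: [-0.0, -0.706, -0.0, 0.708]
wrist_force: [-5.1, -0.3, 0.2]
opening: 0.476
```

```bash
python3 -c "
from h import *
rows((548.3,-48.7,44),(548.3,-48.7,42),yaw=-90)"
```

```text
t 21.4 tcp [549.7 -48.5  43.7] x [-0.002 -0.001 -1.   ] jaw -89.96 F [-5.1 -0.3  0.2] Mo [-0.1   0.91  0.04] op 0.476 q6 1.27
 turn 0 [ 0.001  0.002 -0.001]
 shift [548.3 -48.7  44. ] -> [-0.3  0.2  1.4]
 shift [548.3 -48.7  42. ] -> [1.7 0.2 1.4]
```

Request:
servo_tool --pt "0 0.002 -0.001 0 0.1 1.3 -1" --pt "0 0.002 -0.001 1.2 0.1 1.3 -1" --pt "0 0.002 -0.001 2.2 0.1 1.3 -1" --pt "0 0.002 -0.001 2.2 0.1 1.3 1" --pt "0 0.002 -0.001 2.2 0.1 1.3 1" --pt "0 0.002 -0.001 1 0.1 1.3 1" --pt "0 0.002 -0.001 -40 0.1 1.3 1" --pt "0 0.002 -0.001 -90 0.1 1.3 1"

```text
time_s: 22.4
eef_pos: [0.5474, -0.0483, 0.1336]
eef_rot: [0.0, -0.706, -0.001, 0.708]
wrist_force: [0.1, -0.1, 0.2]
opening: 0.998
```

```bash
python3 -c "
from h import *
rows((479.3,-268.6,125),(479.3,-268.6,40),yaw=-90)"
```

```text
t 22.4 tcp [547.4 -48.3 133.6] x [-0.003  0.001 -1.   ] jaw -89.97 F [ 0.1 -0.1  0.2] Mo [0.01 0.03 0.01] op 0.998 q6 1.27
 turn 0 [0.001 0.003 0.001]
 shift [ 479.3 -268.6  125. ] -> [  8.5 220.3  68.2]
 shift [ 479.3 -268.6   40. ] -> [ 93.5 220.4  68. ]
```

Request:
servo_tool --pt "0 0.003 0.001 8 220 68 1" --pt "0 0.003 0.001 8 220 68 1" --pt "0 0.003 0.001 8 220 68 1" --pt "0 0.003 0.001 8 220 68 1" --pt "0 0.003 0.001 50 220.5 68 1" --pt "0 0.003 0.001 90 220.5 68 1" --pt "0 0.003 0.001 93 220.5 68 1" --pt "0 0.003 0.001 93 220.5 68 1"

```text
time_s: 23.4
eef_pos: [0.4798, -0.269, 0.0414]
eef_rot: [0.0, 0.707, 0.0, -0.707]
wrist_force: [-0.3, -0.3, 0.5]
opening: 1.0
```

```bash
python3 -c "
from h import *
from bench import ctrl
for n in('side','top'):
    c=ctrl.camera(n);pickle.dump(c,open(n+'4.pkl','wb'))
S,T=load('side4'),load('top4')
cv2.imwrite('pics/c10.png',np.vstack([np.hstack([mkcrop(T,417,254,35,4),mkcrop(S,314,165,35,4)]),np.hstack([mkcrop(T,304,218,28,5),mkcrop(S,285,210,28,5)])]))
rows((479.5,-269,6),yaw=-90)"
```

```text
t 23.5 tcp [ 480.6 -269.5   42.4] x [ 0.003 -0.002 -1.   ] jaw -89.94 F [-0.   1.1  0.2] Mo [-0.    0.02  0.01] op 0.997 q6 0.84
 turn 0 [ 0.001 -0.003 -0.002]
 shift [ 479.5 -269.     6. ] -> [36.4 -0.6  1.2]
```

View pics/c10.png

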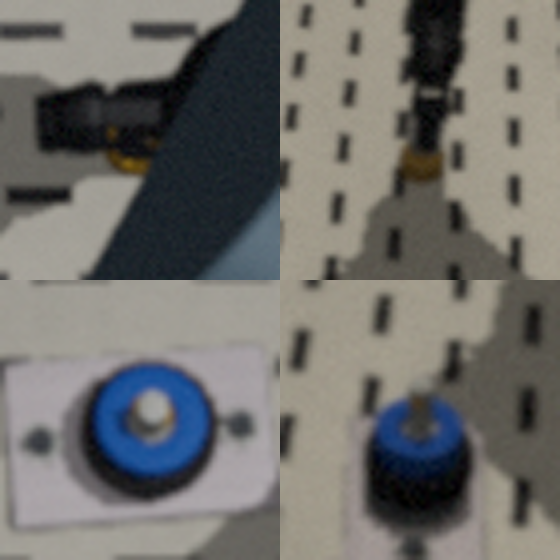

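```bash
python3 -c "
from h import *
S=load('side4')
print(proj(S,[[.4806,-.2695,.009],[.4806,-.2195,.06],[.4806,-.3195,.06],[.4806,-.2695,.08]]))"
```

```text
[[313.53258576 169.84782468]
 [314.28971978 166.7319888 ]
 [315.3385253  145.40436629]
 [315.36219985 149.96103822]]
```

Request:
servo_tool --pt "0 -0.003 -0.002 25 -0.6 1.2 1" --pt "0 -0.003 -0.002 37 -0.6 1.2 1" --pt "0 -0.003 -0.002 37 -0.6 1.2 -1" --pt "0 -0.003 -0.002 37 -0.6 1.2 -1" --pt "0 -0.003 -0.002 37 -0.6 1.2 -1" --pt "0 -0.003 -0.002 37 -0.6 1.2 -1" --pt "0 -0.003 -0.002 37 -0.6 1.2 -1" --pt "0 -0.003 -0.002 37 -0.6 1.2 -1"

```text
time_s: 24.5
eef_pos: [0.4802, -0.2696, 0.0067]
eef_rot: [0.001, 0.707, 0.0, -0.707]
wrist_force: [-1.6, 0.1, 4.8]
opening: 0.361
```

```bash
python3 -c "
from h import *
rows((479.5,-269,6),yaw=0)"
```

```text
t 24.5 tcp [ 480.2 -269.6    6.7] x [ 0.001 -0.001 -1.   ] jaw -89.94 F [-1.6  0.1  4.8] Mo [ 0.14  0.2  -0.02] op 0.361 q6 0.84
 turn 0 [-1.57e+00  0.00e+00 -1.00e-03]
 shift [ 479.5 -269.     6. ] -> [ 0.6 -0.6  0.7]
```

Request:
servo_tool --pt "0 0 0 0 0 0 1" --pt "0 0 0 0 0 0 1" --pt "-0.18 0 0 0 0 0.5 1" --pt "-0.36 0 0 0 0 0.5 1" --pt "-0.54 0 0 0 0 0.5 1" --pt "-0.72 0 0 0 0 0.5 1" --pt "-0.9 0 0 0 0 0.5 1" --pt "-1.08 0 0 0 0 0.5 1"

```text
time_s: 25.5
eef_pos: [0.4796, -0.2695, 0.0066]
eef_rot: [0.366, 0.605, 0.365, -0.605]
wrist_force: [0.2, 0.4, -0.1]
opening: 0.998
```

```bash
python3 -c "
from h import *
rows((479.6,-269.6,6),yaw=0)"
```

```text
t 25.5 tcp [ 479.6 -269.5    6.6] x [ 0.001 -0.001 -1.   ] jaw -27.72 F [ 0.2  0.4 -0.1] Mo [0.04 0.01 0.03] op 0.998 q6 -0.24
 turn 0 [-0.484  0.001 -0.001]
 shift [ 479.6 -269.6    6. ] -> [0.6 0.  0.1]
```

Request:
servo_tool --pt "-0.18 0 0 0 0 0.1 1" --pt "-0.36 0 0 0 0 0.1 1" --pt "-0.484 0.001 -0.001 0 0 0.1 1" --pt "-0.484 0.001 -0.001 0 0 0.1 -1" --pt "-0.484 0.001 -0.001 0 0 0.1 -1" --pt "-0.484 0.001 -0.001 0 0 0.1 -1" --pt "-0.484 0.001 -0.001 0 0 0.1 -1" --pt "-0.484 0.001 -0.001 0 0 0.1 -1"

```text
time_s: 26.5
eef_pos: [0.4797, -0.2697, 0.0069]
eef_rot: [0.5, 0.5, 0.5, -0.5]
wrist_force: [-0.9, 0.0, 5.0]
opening: 0.361
```

```bash
python3 -c "
from h import *
rows((548.1,-48.5,120),(548.1,-48.5,90),yaw=0)"
```

```text
t 26.5 tcp [ 479.7 -269.7    6.9] x [ 0.  0. -1.] jaw -0.01 F [-0.9  0.   5. ] Mo [ 0.19  0.23 -0.04] op 0.361 q6 -0.73
 turn 0 [-0. -0. -0.]
 shift [548.1 -48.5 120. ] -> [-113.    68.4 -221.2]
 shift [548.1 -48.5  90. ] -> [ -83.    68.4 -221.2]
```

Request:
servo_tool --pt "0 0 0 -60 0 0 -1" --pt "0 0 0 -110 5 -15 -1" --pt "0 0 0 -110 68.4 -221 -1" --pt "0 0 0 -110 68.4 -221 -1" --pt "0 0 0 -110 68.4 -221 -1" --pt "0 0 0 -110 68.4 -221 -1" --pt "0 0 0 -110 68.4 -221 -1" --pt "0 0 0 -110 68.4 -221 -1"

```text
time_s: 27.5
eef_pos: [0.5477, -0.0492, 0.1166]
eef_rot: [-0.5, -0.5, -0.5, 0.5]
wrist_force: [-0.4, -0.8, -0.8]
opening: 0.36
```

```bash
python3 -c "
from h import *
rows((548.1,-48.5,92),(548.1,-48.5,88),yaw=0)"
```

```text
t 27.5 tcp [547.7 -49.2 116.6] x [-0. -0. -1.] jaw -0.01 F [-0.4 -0.8 -0.8] Mo [ 0.07 -0.02 -0.05] op 0.36 q6 -0.31
 turn 0 [-0.  0.  0.]
 shift [548.1 -48.5  92. ] -> [24.6  0.4 -0.7]
 shift [548.1 -48.5  88. ] -> [28.6  0.4 -0.7]
```

Request:
servo_tool --pt "0 0 0 5 0.4 -0.7 -1" --pt "0 0 0 15 0.4 -0.7 -1" --pt "0 0 0 23 0.4 -0.7 -1" --pt "0 0 0 27 0.4 -0.7 -1" --pt "0 0 0 28 0.4 -0.7 -1" --pt "0 0 0 28 0.4 -0.7 -1" --pt "0 0 0 28 0.4 -0.7 -1" --pt "0 0 0 28 0.4 -0.7 -1"

```text
time_s: 28.5
eef_pos: [0.5484, -0.0486, 0.0889]
eef_rot: [0.5, 0.5, 0.5, -0.5]
wrist_force: [0.9, -0.0, -1.3]
opening: 0.359
```

```bash
python3 -c "
from h import *
rows((548.1,-48.5,85),(548.1,-48.5,83),yaw=0)"
```

```text
t 28.5 tcp [548.4 -48.6  88.9] x [ 0. -0. -1.] jaw -0.01 F [ 0.9 -0.  -1.3] Mo [ 0.   -0.06  0.01] op 0.359 q6 -0.3
 turn 0 [-0.  0. -0.]
 shift [548.1 -48.5  85. ] -> [ 3.9 -0.3 -0.1]
 shift [548.1 -48.5  83. ] -> [ 5.9 -0.3 -0.1]
```

Request:
servo_tool --pt "0 0 0 0 -0.2 -0.1 -1" --pt "0 0 0 1 -0.2 -0.1 -1" --pt "0 0 0 2 -0.2 -0.1 -1" --pt "0 0 0 3 -0.2 -0.1 -1" --pt "0 0 0 4 -0.2 -0.1 -1" --pt "0 0 0 4 -0.2 -0.1 -1" --pt "0 0 0 4 -0.2 -0.1 -1" --pt "0 0 0 4 -0.2 -0.1 -1"

```text
time_s: 29.5
eef_pos: [0.5482, -0.0485, 0.0849]
eef_rot: [0.5, 0.5, 0.5, -0.5]
wrist_force: [-0.1, -0.1, -0.8]
opening: 0.361
```

```bash
python3 -c "
from h import *
rows((548.1,-48.5,81),(548.1,-48.5,78),yaw=0)"
```

```text
t 29.5 tcp [548.2 -48.5  84.9] x [ 0. -0. -1.] jaw -0.01 F [-0.1 -0.1 -0.8] Mo [-0.02  0.01 -0.03] op 0.361 q6 -0.3
 turn 0 [-0.  0. -0.]
 shift [548.1 -48.5  81. ] -> [ 3.9 -0.1  0. ]
 shift [548.1 -48.5  78. ] -> [ 6.9 -0.1  0. ]
```

Request:
servo_tool --pt "0 0 0 1 0 0 -1" --pt "0 0 0 2 0 0 -1" --pt "0 0 0 3 0 0 -1" --pt "0 0 0 4 0 0 -1" --pt "0 0 0 5 0 0 -1" --pt "0 0 0 5 0 0 -1" --pt "0 0 0 5 0 0 -1" --pt "0 0 0 5 0 0 -1"

```text
time_s: 30.5
eef_pos: [0.5485, -0.0487, 0.0803]
eef_rot: [0.5, 0.5, 0.5, -0.5]
wrist_force: [-0.4, -1.5, 3.6]
opening: 0.36
```

```bash
python3 -c "
from h import *
from bench import ctrl
c=ctrl.camera('side');c['pixels'];pickle.dump(c,open('side5.pkl','wb'))
cv2.imwrite('pics/c11.png',mkcrop(c,285,205,28,12))
rows((548.1,-48.5,75),yaw=0)"
```

```text
t 30.55 tcp [548.5 -48.6  80.2] x [ 0.001 -0.001 -1.   ] jaw -0.01 F [-0.  -1.6  3.8] Mo [-0.15  0.1  -0.01] op 0.36 q6 -0.3
 turn 0 [-0.     0.001 -0.001]
 shift [548.1 -48.5  75. ] -> [ 5.2 -0.4 -0.2]
```

View pics/c11.png

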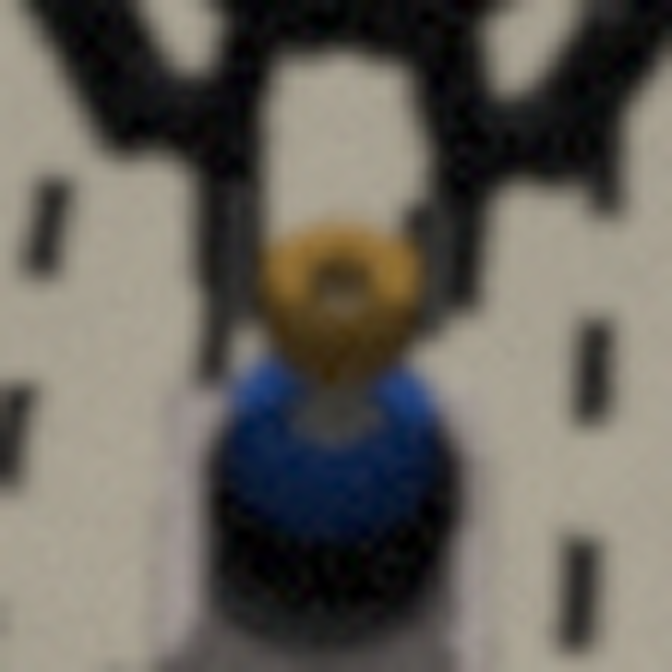

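Collar is on the tip (spindle visible in the bore at side ≈ (285,205)) and touching the balls at 4 N. Press on gently.

Request:
servo_tool --pt "0 0 0 1 0 0.4 -1" --pt "0 0 0 2 0 0.4 -1" --pt "0 0 0 3 0 0.4 -1" --pt "0 0 0 4 0 0.4 -1" --pt "0 0 0 5 0 0.4 -1" --pt "0 0 0 5 0 0.4 -1" --pt "0 0 0 5 0 0.4 -1" --pt "0 0 0 5 0 0.4 -1"

```text
time_s: 31.55
eef_pos: [0.5483, -0.049, 0.0751]
eef_rot: [0.5, 0.5, 0.5, -0.5]
wrist_force: [0.3, 0.8, -0.9]
opening: 0.362
```

```bash
python3 -c "
from h import *
rows((548.3,-48.8,66),(548.3,-48.8,59),yaw=0)"
```

```text
t 31.55 tcp [548.3 -49.   75.1] x [ 0.    -0.001 -1.   ] jaw -0.01 F [ 0.3  0.8 -0.9] Mo [0.12 0.02 0.  ] op 0.362 q6 -0.3
 turn 0 [-0.     0.001 -0.   ]
 shift [548.3 -48.8  66. ] -> [ 9.1 -0.  -0.2]
 shift [548.3 -48.8  59. ] -> [16.1 -0.  -0.2]
```

Request:
servo_tool --pt "0 0 0 1.5 0 -0.2 -1" --pt "0 0 0 3 0 -0.2 -1" --pt "0 0 0 4.5 0 -0.2 -1" --pt "0 0 0 6 0 -0.2 -1" --pt "0 0 0 7.5 0 -0.2 -1" --pt "0 0 0 9 0 -0.2 -1" --pt "0 0 0 10 0 -0.2 -1" --pt "0 0 0 10 0 -0.2 -1"

```text
time_s: 32.55
eef_pos: [0.5483, -0.0488, 0.065]
eef_rot: [0.5, 0.5, 0.5, -0.5]
wrist_force: [-0.5, -0.3, -0.8]
opening: 0.364
```

```bash
python3 -c "
from h import *
rows((548.3,-48.8,59),yaw=0)"
```

```text
t 32.55 tcp [548.3 -48.8  65. ] x [ 0. -0. -1.] jaw -0.01 F [-0.5 -0.3 -0.8] Mo [ 0.02 -0.05 -0.01] op 0.364 q6 -0.3
 turn 0 [-0.  0. -0.]
 shift [548.3 -48.8  59. ] -> [ 6. -0.  0.]
```

Request:
servo_tool --pt "0 0 0 1.5 0 0 -1" --pt "0 0 0 3 0 0 -1" --pt "0 0 0 4.5 0 0 -1" --pt "0 0 0 6 0 0 -1" --pt "0 0 0 7 0 0 -1" --pt "0 0 0 8 0 0 -1" --pt "0 0 0 8 0 0 -1" --pt "0 0 0 8 0 0 -1"

```text
time_s: 33.55
eef_pos: [0.5487, -0.0488, 0.0588]
eef_rot: [0.5, 0.5, 0.5, -0.5]
wrist_force: [-5.9, 1.0, 12.6]
opening: 0.36
```

```bash
python3 -c "
from h import *
from bench import ctrl
c=ctrl.camera('side');pickle.dump(c,open('side6.pkl','wb'))
cv2.imwrite('pics/c12.png',mkcrop(c,285,205,28,12))
rows((548.3,-48.8,59),yaw=0)"
```

```text
t 33.6 tcp [548.7 -48.8  58.8] x [ 0.001 -0.001 -1.   ] jaw 0.01 F [-5.5  1.3 12.2] Mo [0.21 1.05 0.02] op 0.364 q6 -0.3
 turn 0 [ 0.     0.001 -0.001]
 shift [548.3 -48.8  59. ] -> [-0.2 -0.4 -0. ]
```

View pics/c12.png

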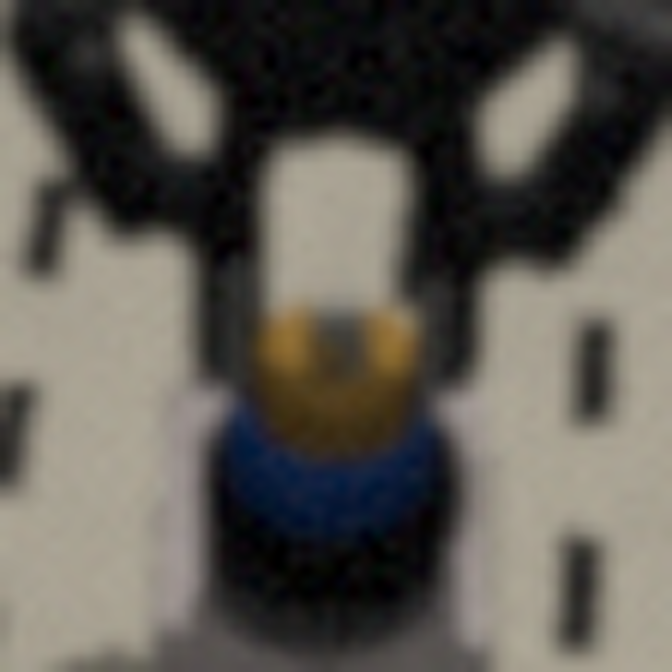

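Request:
servo_tool --pt "0 0 0 0 -0.4 0 -1" --pt "0 0 0 0 -0.4 0 -1" --pt "0 0 0 0 -0.4 0 1" --pt "0 0 0 0 -0.4 0 1" --pt "0 0 0 0 -0.4 0 1" --pt "0 0 0 0 -0.4 0 1" --pt "0 0 0 -45 -0.4 0 1" --pt "0 0 0 -100 0 0 1"

```text
time_s: 34.6
eef_pos: [0.5474, -0.0484, 0.1585]
eef_rot: [0.499, 0.499, 0.501, -0.501]
wrist_force: [1.0, -0.0, -0.6]
opening: 1.003
```

Request:
servo_tool --pt "0 0 0 -30 0 0 1" --pt "0 0 0 -30 0 -50 1" --pt "0 0 0 -30 0 -100 1" --pt "0 0 0 -30 0 -160 1" --pt "0 0 0 -30 0 -220 1" --pt "0 0 0 -30 0 -250 1" --pt "0 0 0 -30 0 -250 1" --pt "0 0 0 -30 0 -250 1"

```text
time_s: 35.6
eef_pos: [0.5474, 0.201, 0.1885]
eef_rot: [-0.499, -0.499, -0.501, 0.501]
wrist_force: [-0.5, -0.6, 0.5]
opening: 0.999
```

```bash
python3 -c "
from h import *
from bench import ctrl
for n in('side','top'):
    c=ctrl.camera(n);pickle.dump(c,open(n+'7.pkl','wb'));cv2.imwrite('pics/%s7.png'%n,c['pixels'])
S,T=load('side7'),load('top7')
cv2.imwrite('pics/c13.png',np.hstack([mkcrop(T,304,218,25,8),mkcrop(S,285,208,25,8)]))
rows()"
```

```text
t 35.7 tcp [547.6 200.4 188.6] x [-0.003  0.    -1.   ] jaw -0.08 F [ 0.3  0.4 -0.1] Mo [-0.    0.05  0.03] op 1.005 q6 0.15
```

View pics/c13.png

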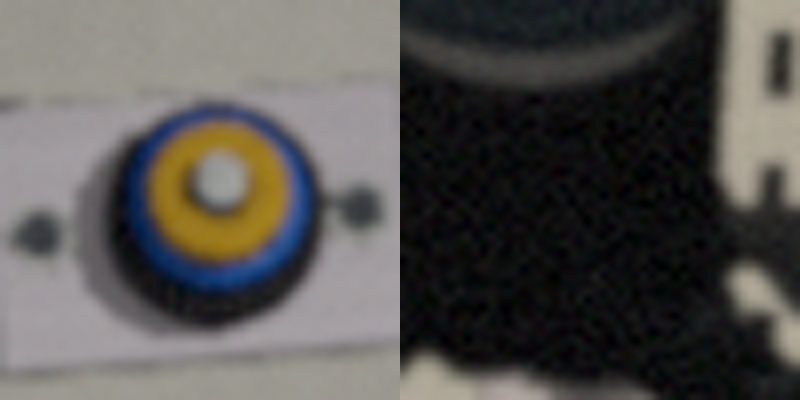

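View pics/side7.png

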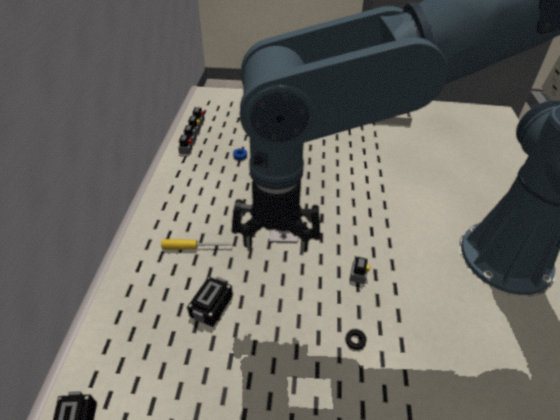

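The top view shows all three rings stacked round the tip, but the arm hides the post in the side view; move to the far side to see it.

Request:
servo_tool --pt "0 0 0 -10 0 60 1" --pt "0 0 0 -10 -40 120 1" --pt "0 0 0 -10 -80 180 1" --pt "0 0 0 -10 -100 240 1" --pt "0 0 0 -10 -100 300 1" --pt "0 0 0 -10 -100 360 1" --pt "0 0 0 -10 -100 420 1" --pt "0 0 0 -10 -100 460 1"

```text
time_s: 36.7
eef_pos: [0.4458, -0.2631, 0.1992]
eef_rot: [-0.499, -0.5, -0.499, 0.502]
wrist_force: [0.8, 0.3, -0.2]
opening: 1.0
```

Run:
```python
from h import *
from bench import ctrl
c=ctrl.camera('side');pickle.dump(c,open('side8.pkl','wb'));cv2.imwrite('pics/side8.png',c['pixels'])
im=mkcrop(c,285,210,25,12)
# overlay expected rims at final heights
w=25
def rim(r,z,col):
    a=np.linspace(0,2*np.pi,60);P=np.c_[.5478+r*np.cos(a),-.0485+r*np.sin(a),z+0*a]
    p=(proj(c,P)-[285-w,210-w]+.5)*12-.5
    cv2.polylines(im2,[p.round().astype(int)],True,col,1)
im2=im.copy()
rim(.028,.020,(255,255,255));rim(.028,.036,(255,255,255));rim(.022,.052,(255,255,0));rim(.017,.068,(0,0,255));rim(.006,.08,(0,255,0))
cv2.imwrite('pics/c14.png',cv2.resize(np.hstack([im,im2]),(800,400)));rows()
```

```text
t 36.75 tcp [ 445.7 -268.6  199.5] x [-0.002 -0.005 -1.   ] jaw -0.42 F [-2.2 -4.6  0.9] Mo [-0.12  0.12 -0.02] op 1.004 q6 -0.76
```

View pics/c14.png

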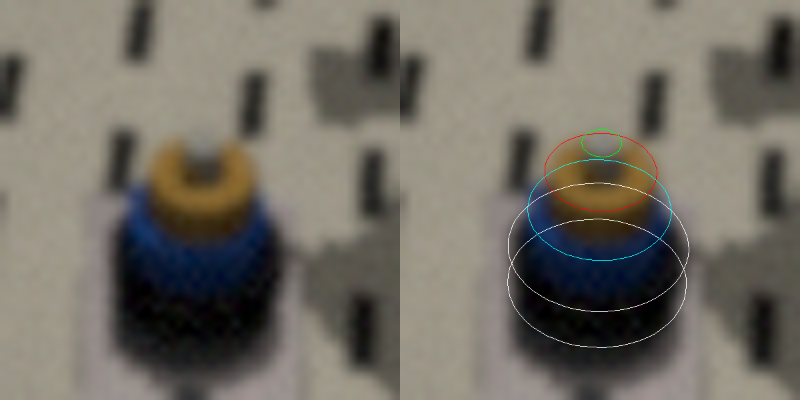

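View pics/side8.png

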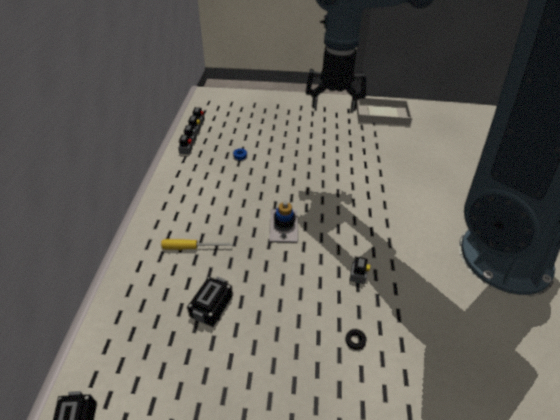

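```bash
python3 -c "
from bench import ctrl
print(ctrl.hand_in())"
```

```text
the job is handed in; nothing more can be done
None
```

The guide post is built and handed in at about 37 s of the 69 s allowed. The larger black spacer went on first, then the blue bush that was nearer the base, then the brass collar.

- **Finding the spindle:** I squeezed each ring from two directions to centre it in the gripper. The camera gave a first estimate of the axis. Side contact with the spacer and bush refined it to about (548.1, -48.6) mm.
- **Forces:** Downward force in the readings reached about 4 N as the collar touched the balls and 12.6 N when it came to rest. Readings come only at the end of each move, so the peak while the balls snapped over was not seen. Nothing was hammered or forced.
- **Last checks:** The collar stopped at the height worked out for fully home. The final top and side pictures show the three rings stacked flat around the spindle. The drawn rims lined up to within about a pixel or two for the tip and collar. The spacer's lower edge could not be told apart from the dark boss beneath it.
- **Not seen directly:** The balls sprung out above the collar are too small to make out in the last pictures, so the snap is judged from the collar's height.
- **Bystanders:** The module, socket and screwdriver are at the same pixels as at the start, and the gripper was open and well clear.

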